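# Sort the strays and gather the T-nuts in the tote's ring corner

## Task

Two strays lie on the bench at the left: put the loose T-nut in the grey tote with the other T-nuts and the loose collet in the wooden collet tray. Then lift the tote by its handle, well clear of the bench (about 10 cm), and tip it towards the corner that has the hanging ring, about 35 to 40 degrees, until all three T-nuts have slid together into that corner. Finish while holding the tote still in the air like that, with the nuts in the corner; leave the boring bar, the flat key and the collet sleeve alone.

Things in the scene. Friction and masses are not known exactly. Their poses are not given: they have to be found in the camera images.
- tote: Open grey metal tote, loose, about 350 g: 140 (own x) x 210 mm (own y), walls 45 mm high, 4 mm thick; inner floor 6 mm up. Origin: centre of its underside, z up. Handle bar across its middle along own x; open halves at +y and -y, each about 90 mm long. Hanging ring, 30 mm across, at the rim of the -x, +y corner. Slick inside: nuts slide from 10 to 14 degrees, along a wall from 18 to 25.
- tote_grip (a point): Middle of the tote's wooden handle bar, 88 mm above its underside, axes as the tote's. The bar runs along own x (116 mm free), is 16 mm wide (own y) and 24 mm tall. Pinch it from above, fingers closing along own y. Tote and three nuts weigh about 0.56 kg and hang below the bar: grip firmly, 30 N or more.
- tote_corner (a point): The inner floor corner of the tote beside the hanging ring (at own -66, +101, +6 mm from the tote's origin), where the nuts must gather; axes as the tote's.
- nut_a_mid (a point): Centre of the stray steel T-nut on the bench at the left: T-shaped block, 28 x 28 mm, 18 mm tall, with its wide flange down, about 70 g; centre 9 mm above its underside. Its sides are parallel to its own x and y, grip it across either.
- nut_b_mid (a point): Centre of a like T-nut that already lies in the tote, at its -y end.
- nut_c_mid (a point): Centre of the other T-nut that already lies in the tote, at its -y end.
- collet_mid (a point): Centre of the stray spring collet, standing upright on the bench at the left: round tapered steel sleeve, 33 mm across at its widest (near the top), 46 mm tall, about 160 g; centre 23 mm above its underside. It and the stray nut may have swapped places.
- tray: Low open wooden collet tray, fixed to the bench at the right: 110 mm (own x) by 160 mm (own y), walls 35 mm high and 7 mm thick, inner floor 7 mm above the bench. Origin at the centre of its underside. Another collet stands in it, 50 mm from the origin along own +y; the -y part is free.
- bar: Bystander: boring bar, 161 x 35 x 34 mm, lying at the bench's front edge, right of the middle; origin under its middle.
- key: Bystander: flat steel key, 14 x 112 x 7 mm, lying at the far left; origin under its middle.
- sleeve: Bystander: collet sleeve, plain hollow steel ring with a stepped outside, 44 mm across, 36 mm tall, at the far right; origin under its middle.
Things that resemble listed ones, but are neither listed nor needed, are in the scene too. Leave any blue look-alike of the part that bears collet_mid alone. What is shaped like the part that bears nut_a_mid but blue or purple is not meant.

How it is judged:
On the way:
1. the stray nut lies in the tote and the stray collet in the tray, both let go, before the tote is lifted (x of nut_a_mid in the frame of tote between -0.066 and 0.066 m and y of nut_a_mid in the frame of tote between -0.101 and 0.101 m and z of nut_a_mid in the frame of tote between 0 and 0.045 m and x of collet_mid in the frame of tray between -0.05 and 0.05 m and y of collet_mid in the frame of tray between -0.075 and 0.075 m and z of collet_mid in the frame of tray between 0 and 0.05 m and contact force between each of nut_a, collet and the fingers below 0.2 N and height (world z) of tote_corner below 0.02 m and angle between tote's own z axis and vertical below 0.1 rad), for 0.2 s.
At the end, for the whole second after the job is handed in: Tote held in the fingers, still, clear of bench and tray (ring corner over 35 mm up), tilted 0.35 to 0.9 rad with both walls at the ring corner downhill by 0.1 rad or more; all three nuts' centres within 95 mm of that inner corner; stray collet in the tray (height (world z) of tote_corner above 0.035 m and angle between tote's own z axis and vertical between 0.35 and 0.9 rad and distance between each of nut_a_mid, nut_b_mid, nut_c_mid and tote_corner below 0.095 m and linear speed of tote below 0.03 m/s and angular speed of tote below 0.15 rad/s and contact force between the fingers and tote above 1 N and contact force between tote and tray below 0.2 N and x of collet_mid in the frame of tray between -0.05 and 0.05 m and y of collet_mid in the frame of tray between -0.075 and 0.075 m and z of collet_mid in the frame of tray between 0 and 0.05 m and angle between tote's own x axis and vertical below 1.4708 rad and angle between tote's own y axis and vertical above 1.6708 rad); the arm keeps its last pose, push and grip.
It fails at once if a bystander was disturbed (moved more than 30 mm) (distance of any of bar, key, sleeve from where it was at the start of the episode above 0.03 m).
It also fails if it takes over 64 s, if anything falls off the work surface, if the arm or the gripper's body presses on something with over 40 N, if the wrist force passes 120 N, or if a joint passes its speed limit or range.

## Robot

A 6-joint arm with a two-finger parallel gripper is mounted at the origin on a cart in front of the work surface, level with it; the furniture and walls round the work are solid. World frame = base frame: x ahead of the robot, y to its left, z up, the work surface at z = 0. Lengths are in m, angles in rad, forces in N, time in s.
With the tool pointing down it reaches from about 0.275 to 0.725 m from the base axis. Payload 5.6 kg.
Tool frame: the origin (TCP) lies at the very end of the fingers, on their centre line; the grasp point (between the pads) lies 19 mm behind it; z points along the fingers, y is the line along which they close (so a half turn about z gives the same grasp; the last joint's range is limited). The gripper opens to 85 mm and grips with 20 to 120 N. Pads are 22 mm wide; open, the fingers measure 114 mm over their backs; the gripper's body (76 mm by 85 mm) begins 54 mm behind the grasp point. The pads swing forward as they close: fully open they stand 13 mm farther back than shut.
Start: joints at [1.422, 0.255, 0.108, 0, -1.424, -0.285], TCP at [0.231, 0.499, 0.231] pointing down, gripper open.
Joint ranges: [-2.95, 2.95], [-1.21, 1.97], [-1.09, 1.5], [-2.87, 1.71], [-2.94, -0.07], [-3.05, 3.05]. Speed limits (rad/s): [2.57, 2.57, 3.14, 3.14, 3.14, 3.14].

## Interface

Orientations are given as [roll, pitch, yaw] about the fixed x, y, z axes, in that order (R = Rz(yaw) Ry(pitch) Rx(roll)).
In Python, from plant import observe, vision, finish_job gives the robot as it stands.
- The arm moves only by the tool send_rows, never from a script. Its argument "deltas" is a list of rows, each a list of 7 numbers: the turn, a rotation vector about the world's x, y, z in degrees, then the shift along the world's x, y, z in m, then the closure, from 0 (fully open) to 1 (shut). In form: [[rx, ry, rz, x, y, z, fingers], ...]. A call has 1 to 10 rows; each row is the pose to reach, as a shift and turn from the pose commanded when the call began; what a row does not reach only later rows make up. A row lasts 1/8 s, in which the tool goes at most 62.5 mm and 10.7 degrees, less where a joint would pass 70% of its speed; a pose out of reach is approached as far as the arm can. A call with a gripper value outside its range is refused whole. The fingers move at their own pace and stop on an object; the grip force is fixed at half the most. Time passes only in rows, so rows that repeat a pose let the fingers close. It gives the time, the measured TCP pose, the force, the opening and the grip force at its end, in the units of the state.
- observe(): the state, without advancing time (a new reading comes with each control period).
- vision.get_image(name): name is "scene" or "top"; returns the picture (420x560x3 uint8, red, green, blue); there is no depth.
- vision.camera_info(name): a dict with "mtx" (3x3 intrinsics, pixels), "rvec" (rotation vector, rad) and "tvec" (3), from world to camera coordinates, as OpenCV has them. Camera axes: x right, y down, z forward; pixel columns grow to the right and rows downward; lengths in m; the calibration is good to about 2 mm. A picture is of the moment at which its call begins. camera_info takes no time and is no camera call.
- finish_job(): hands the job in; it is judged then, once.
The state is a dict: "t": time; "joints": joint angles; "qd": joint speeds; "effort": joint torques, N m; "tcp_pos": TCP position; "tool_rot": TCP orientation; "contact_force": force on the tool from outside, world axes, zero at the start; "wrist_torque": the same for the moment, N m; "opening": finger opening in m; "grip_force": force on a finger pad.
Only numpy, scipy, OpenCV 4.12 (cv2) and the standard library are available. Lean on these libraries where they do the work, as an engineer would, in place of code of your own. Each camera call takes 0.05 s, during which the arm holds its last target. There are 200 camera calls.

## Working session

There is one attempt and no reset: what is moved stays moved. The work goes in short steps, Python scripts to look and compute and a tool call to move; the robot and the scene stay as the last step left them, time stands still between calls to the robot, and variables do not carry over. Pictures are saved under pics/ and viewed, at most 10 in all, crops included, and the job is handed in when it is done.

Besides the shell and the picture viewer there is one more tool, called after ">>>" as a command line: name --pt "numbers of a row" for each row, then --argument value for the rest. send_rows: Moves the arm, as the interface text tells. Its arguments: {"type":"object","properties":{"deltas":{"type":"array"}},"required":["deltas"]}

```bash
mkdir -p pics; cat > h.py <<'E'
import numpy as np, cv2
from plant import observe, vision, finish_job
def cam(n):
    c=vision.camera_info(n); R=cv2.Rodrigues(np.array(c["rvec"],float))[0]
    return np.array(c["mtx"],float),R,np.array(c["tvec"],float).ravel()
def ray(n,u,v,z):
    K,R,t=cam(n); d=R.T@np.linalg.solve(K,[u,v,1]); o=-R.T@t
    return o+d*(z-o[2])/d[2]
def proj(n,p):
    K,R,t=cam(n); q=K@(R@np.asarray(p,float)+t); return q[:2]/q[2]
def shot(n,f):
    im=vision.get_image(n); cv2.imwrite("pics/"+f,im[:,:,::-1]); return im
E
python3 - <<'E'
from h import *
for n in("top","scene"):
    shot(n,n+"0.png"); K,R,t=cam(n); print(n,K[0,0],(-R.T@t).round(3),R[2].round(2))
print(observe())
E
```

```text
top 462.0207386546795 [ 0.266 -0.041  1.201] [ 0.24 -0.   -0.97]
scene 447.28717480634845 [-0.182 -0.555  0.61 ] [ 0.68  0.52 -0.52]
{'t': 0.1, 'joints': array([ 1.42159386e+00,  2.55673812e-01,  1.07166069e-01, -4.19731605e-04,
       -1.42389065e+00, -2.84578376e-01]), 'qd': array([ 0.0010647 , -0.00027242,  0.00270262,  0.00062822, -0.00132268,
       -0.00125579]), 'effort': array([-2.08746409e-03, -3.87602627e+01,  2.38473397e+01,  5.37790820e+00,
       -3.83597406e-03, -7.85262756e-06]), 'tcp_pos': array([0.23094591, 0.49869286, 0.23050671]), 'tool_rot': array([ 3.13993846e+00, -5.13731870e-05, -4.33842575e-01]), 'contact_force': array([-0.44695483,  0.3925617 , -0.0175916 ]), 'wrist_torque': array([ 0.01701705,  0.00623576, -0.05740693]), 'grip_force': 0.0, 'opening': 0.08531857580915717}
```

View pics/top0.png

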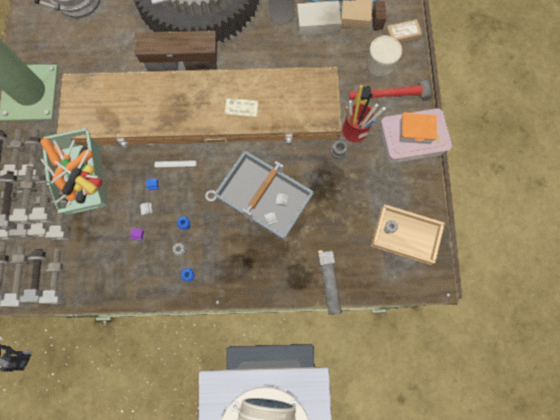

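View pics/scene0.png

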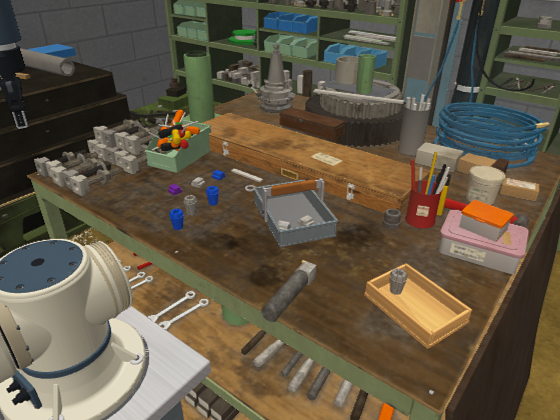

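The top view shows the stray nut (146,209), the stray collet (179,249) among blue ones, the tote around (265,193) with its ring at (211,196), and the tray around (408,234) with its collet at (391,227). I'll measure these next.

```bash
python3 - <<'E'
from h import *
im=cv2.imread("pics/top0.png")
c=im[135:295,110:330]; c=cv2.resize(c,None,fx=3.6,fy=3.6,interpolation=cv2.INTER_CUBIC); cv2.imwrite("pics/c1.png",c)
print("tcp proj",proj("top",observe()['tcp_pos']))
for nm,u,v,z in [("nut",146,209,.018),("collet top",179,249,.046),("ring",211,196,.045),("handle",263,188,.1),("c1",249,153,.045),("c2",312,192,.045),("c3",285,237,.045),("c4",217,193,.045),
 ("trA",385,207,.035),("trB",444,221,.035),("trC",433,262,.035),("trD",374,246,.035),("traycollet",391,227,.053),("bar",330,283,.03),("key",175,164,.007),("sleeve",339,149,.036)]:
    p=ray("top",u,v,z); print(nm,p.round(3),np.hypot(p[0],p[1]).round(3))
hs=cv2.cvtColor(im,cv2.COLOR_BGR2HSV)
m=((hs[...,2]>165)&(hs[...,1]<50)).astype(np.uint8)
n,l,s,ce=cv2.connectedComponentsWithStats(m)
for i in range(1,n):
    x,y=ce[i]
    if 110<x<330 and 140<y<290 and s[i,4]>8: print(ce[i].round(1),s[i],[ray("top",x,y,.018).round(3)])
E
```

```text
tcp proj [ 11.68965329 346.34062228]
nut [0.562 0.301 0.018] 0.637
collet top [0.448 0.205 0.046] 0.493
ring [0.585 0.126 0.045] 0.598
handle [ 0.586 -0.011  0.1  ] 0.586
c1 [0.7   0.026 0.045] 0.701
c2 [ 0.588 -0.136  0.045] 0.603
c3 [ 0.471 -0.063  0.045] 0.476
c4 [0.592 0.11  0.045] 0.602
trA [ 0.545 -0.325  0.035] 0.634
trB [ 0.503 -0.474  0.035] 0.691
trC [ 0.399 -0.434  0.035] 0.589
trD [ 0.443 -0.288  0.035] 0.529
traycollet [ 0.488 -0.331  0.053] 0.59
bar [ 0.354 -0.172  0.03 ] 0.394
key [0.688 0.23  0.007] 0.726
sleeve [ 0.708 -0.215  0.036] 0.74
[123. 143.] [121 142   5   3  11] [array([0.749, 0.371, 0.018])]
[263.7 162.9] [256 158  16  10  18] [array([ 0.681, -0.012,  0.018])]
[174.8 163.5] [154 161  42   6 227] [array([0.686, 0.228, 0.018])]
[262.7 197.3] [ 206  160  104   77 2927] [array([ 0.585, -0.007,  0.018])]
[277.7 165.2] [274 162   9   8  31] [array([ 0.673, -0.05 ,  0.018])]
[224.2 180.5] [221 177   7   9  13] [array([0.634, 0.095, 0.018])]
[297.8 183.5] [285 176  27  17  42] [array([ 0.62 , -0.102,  0.018])]
[145.3 208. ] [140 203  12  12 104] [array([0.564, 0.303, 0.018])]
[177.9 245.4] [174 244   9   5  16] [array([0.462, 0.214, 0.018])]
[326.  257.4] [319 251  15  14 162] [array([ 0.42 , -0.167,  0.018])]
```

View pics/c1.png

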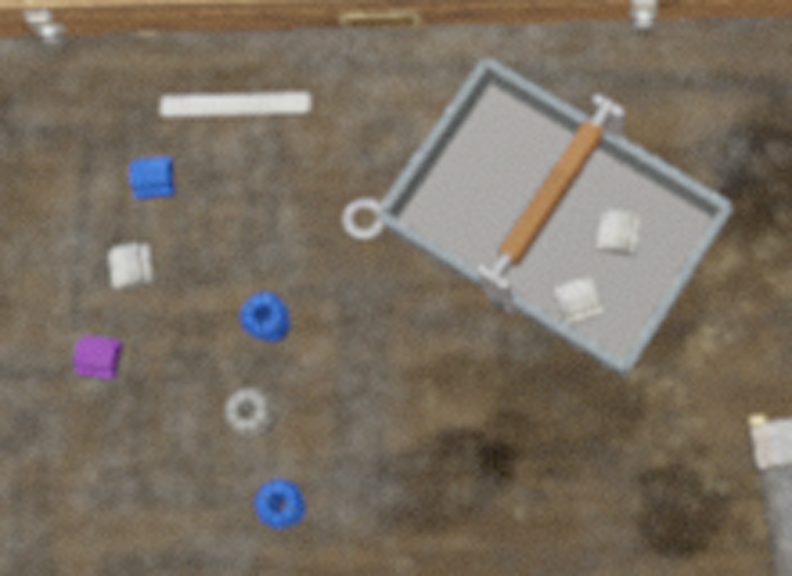

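The crop shows the ring at the tote's left corner D (385,212 in crop pixels), both tote nuts at the right end, and the stray nut at (130,265) turned about 8°. Measured sizes match: tote sides 137 and 211 mm, tray 155×108 mm. I'll move above the nut.

>>> send_rows --pt "0 0 -57 0.332 -0.197 -0.11 0.42" --pt "0 0 -57 0.332 -0.197 -0.11 0.42" --pt "0 0 -57 0.332 -0.197 -0.11 0.42" --pt "0 0 -57 0.332 -0.197 -0.11 0.42" --pt "0 0 -57 0.332 -0.197 -0.11 0.42" --pt "0 0 -57 0.332 -0.197 -0.11 0.42" --pt "0 0 -57 0.332 -0.197 -0.11 0.42" --pt "0 0 -57 0.332 -0.197 -0.11 0.42" --pt "0 0 -57 0.332 -0.197 -0.11 0.42"

```text
t: 1.23
tcp_pos: [0.5627, 0.3023, 0.1211]
tool_rot: [3.141, -0.0, -1.429]
contact_force: [0.3, 0.4, 0.0]
opening: 0.0494
grip_force: 0.0
```

```bash
python3 - <<'E'
from h import *
s=observe(); print(s['t'],s['joints'].round(2),s['tcp_pos'],s['tool_rot'],s['opening'])
b=cv2.imread("pics/scene0.png"); hs=cv2.cvtColor(b,cv2.COLOR_BGR2HSV)
im=shot("scene","scene1.png")
P={"nut":(.563,.302,.018),"col":(.448,.205,.046),"grip":(.588,-.016,.1),"tcorn":(.592,.11,.045),"trayc":(.4725,-.38,.035)}
o=b.copy()
for k,p in P.items():
    q=proj("scene",p); print(k,q.round(1)); cv2.circle(o,tuple(int(round(8*v)) for v in q),8,(0,0,255),-1,cv2.LINE_AA,3)
o1=cv2.resize(o[150:250,140:350],None,fx=3.8,fy=3,interpolation=cv2.INTER_CUBIC)
o2=cv2.resize(im[150:250,140:350,::-1],None,fx=3.8,fy=3,interpolation=cv2.INTER_CUBIC)
cv2.imwrite("pics/c2.png",np.vstack([o1,o2]))
E
```

```text
1.225 [ 0.74  0.48  0.16 -0.   -1.25 -0.59] [0.56273262 0.30228222 0.12112446] [ 3.14110424e+00 -6.57109460e-05 -1.42852255e+00] 0.049445723688266364
nut [198.  179.3]
col [190.4 197.7]
grip [295.7 183.7]
tcorn [256.8 187.4]
trayc [417.1 295.4]
```

View pics/c2.png

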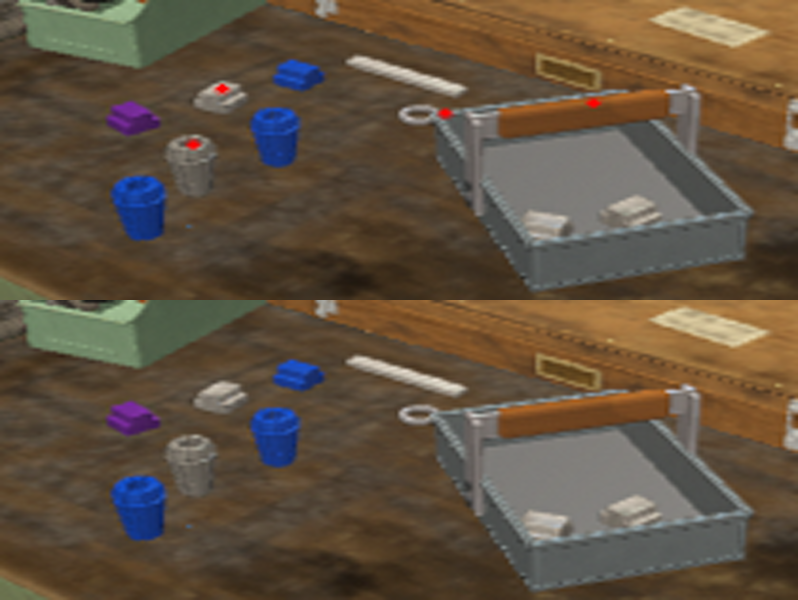

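Projected points land on the nut, collet, handle and ring corner, so the measurements hold. I'll descend and grip the nut.

>>> send_rows --pt "0 0 0 0 0 -0.06 0.42" --pt "0 0 0 0 0 -0.1 0.42" --pt "0 0 0 0 0 -0.117 0.42" --pt "0 0 0 0 0 -0.117 0.42" --pt "0 0 0 0 0 -0.117 0.9" --pt "0 0 0 0 0 -0.117 0.9" --pt "0 0 0 0 0 -0.117 0.9" --pt "0 0 0 0 0 -0.117 0.9"

```text
t: 2.28
tcp_pos: [0.5646, 0.3032, 0.0069]
tool_rot: [-3.137, 0.002, -1.428]
contact_force: [-1.4, 0.9, 7.0]
opening: 0.0261
grip_force: 61.0
```

>>> send_rows --pt "0 0 0 0 0 0.05 0.9" --pt "0 0 0 0 0 0.11 0.9" --pt "0 0 -10 0.012 -0.055 0.12 0.9" --pt "0 0 -20 0.024 -0.11 0.12 0.9" --pt "0 0 -30 0.035 -0.165 0.12 0.9" --pt "0 0 -40 0.047 -0.22 0.12 0.9" --pt "0 0 -44 0.057 -0.27 0.12 0.9" --pt "0 0 -44 0.057 -0.27 0.12 0.9" --pt "0 0 -44 0.057 -0.27 0.12 0.9"

```text
t: 3.4
tcp_pos: [0.6202, 0.0321, 0.1247]
tool_rot: [-3.141, 0.001, -2.197]
contact_force: [0.2, -0.6, -1.1]
opening: 0.0261
grip_force: 60.2
```

```bash
python3 - <<'E'
from h import *
a=shot("scene","s2.png")
cv2.imwrite("pics/c3.png",cv2.resize(a[60:260,150:400,::-1],None,fx=3,fy=3,interpolation=cv2.INTER_CUBIC))
E
```

```text
(no output)
```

View pics/c3.png

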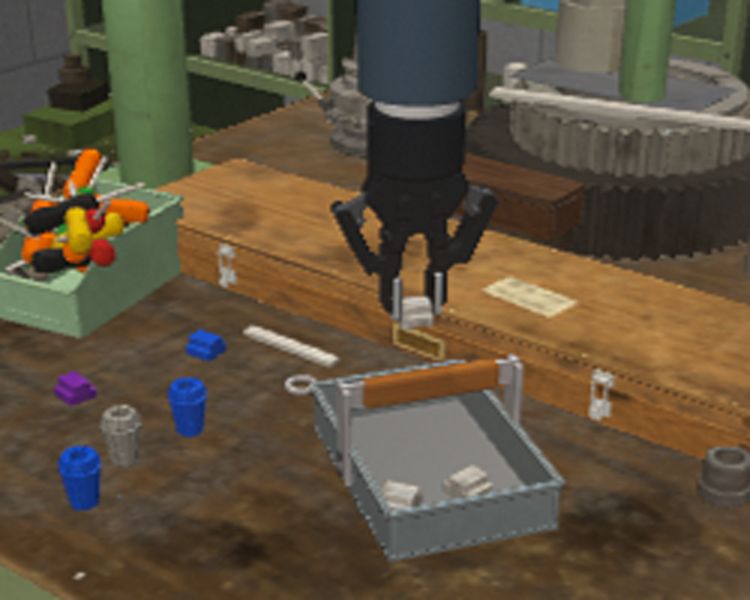

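The nut is held between the fingers (crop 415,312), above the tote's ring half. I'll lower and release it.

>>> send_rows --pt "0 0 0 0.002 0 -0.05 0.9" --pt "0 0 0 0.002 0 -0.09 0.9" --pt "0 0 0 0.002 0 -0.103 0.9" --pt "0 0 0 0.002 0 -0.103 0.9" --pt "0 0 0 0.002 0 -0.103 0.45" --pt "0 0 0 0.002 0 -0.103 0.42" --pt "0 0 0 0.002 0 -0.05 0.42" --pt "0 0 0 0.002 0 0.0 0.42"

```text
t: 4.45
tcp_pos: [0.6223, 0.0319, 0.1267]
tool_rot: [-3.141, 0.001, -2.196]
contact_force: [1.2, 0.2, 0.3]
opening: 0.0494
grip_force: 0.0
```

>>> send_rows --pt "0 0 10 -0.02 0.02 0.01 0.3" --pt "0 0 20 -0.04 0.04 0.01 0.3" --pt "0 0 30 -0.06 0.06 0.01 0.3" --pt "0 0 40 -0.08 0.08 0.01 0.3" --pt "0 0 50 -0.1 0.1 0.01 0.3" --pt "0 0 60 -0.12 0.12 0.01 0.3" --pt "0 0 70 -0.14 0.14 0.01 0.3" --pt "0 0 80 -0.16 0.16 0.0 0.3" --pt "0 0 90 -0.174 0.173 0.0 0.3" --pt "0 0 100 -0.174 0.173 0.0 0.3"

```text
t: 5.7
tcp_pos: [0.4477, 0.2061, 0.1255]
tool_rot: [-3.14, -0.001, -0.444]
contact_force: [0.3, -0.4, 0.4]
opening: 0.0595
grip_force: 0.0
```

>>> send_rows --pt "0 0 10 0 0 -0.03 0.3" --pt "0 0 10 0 0 -0.08 0.3" --pt "0 0 10 0 0 -0.11 0.3" --pt "0 0 10 0 0 -0.11 0.3" --pt "0 0 10 0 0 -0.11 0.9" --pt "0 0 10 0 0 -0.11 0.9" --pt "0 0 10 0 0 -0.11 0.9" --pt "0 0 10 0 0 -0.11 0.9"

```text
t: 6.7
tcp_pos: [0.4498, 0.2062, 0.0165]
tool_rot: [-3.138, -0.003, -0.276]
contact_force: [-1.0, -0.3, 6.6]
opening: 0.0302
grip_force: 58.8
```

>>> send_rows --pt "0 0 0 0 0 0.05 0.9" --pt "0 0 0 0 0 0.11 0.9" --pt "0 0 0 0 0 0.15 0.9" --pt "0 0 0 0 -0.06 0.15 0.9" --pt "0 0 0 0 -0.12 0.15 0.9" --pt "0 0 0 0 -0.18 0.15 0.9" --pt "0 0 0 0 -0.24 0.15 0.9" --pt "0 0 0 0 -0.3 0.15 0.9" --pt "0 0 0 0 -0.36 0.15 0.9" --pt "0 0 0 0 -0.42 0.15 0.9"

```text
t: 7.95
tcp_pos: [0.4478, -0.2168, 0.1651]
tool_rot: [-3.141, -0.001, -0.277]
contact_force: [1.2, 1.5, -2.3]
opening: 0.0303
grip_force: 59.9
```

>>> send_rows --pt "0 0 0 0.005 -0.06 0 0.9" --pt "0 0 0 0.01 -0.12 0 0.9" --pt "0 0 0 0.017 -0.17 0 0.9" --pt "0 0 0 0.017 -0.192 -0.02 0.9" --pt "0 0 0 0.017 -0.192 -0.07 0.9" --pt "0 0 0 0.017 -0.192 -0.07 0.9"

```text
t: 8.7
tcp_pos: [0.4623, -0.4052, 0.0905]
tool_rot: [-3.138, 0.009, -0.278]
contact_force: [-0.4, -0.1, -0.7]
opening: 0.0301
grip_force: 60.0
```

```bash
python3 - <<'E'
from h import *
print(observe()['tcp_pos'])
a=shot("scene","s3.png")[120:370,300:500,::-1]; b=shot("top","t3.png")[100:300,190:470,::-1]
cv2.imwrite("pics/c4.png",np.hstack([cv2.resize(a,(400,500)),cv2.resize(b,(400,500),interpolation=cv2.INTER_AREA)]))
E
```

```text
[ 0.46225408 -0.40518681  0.0904926 ]
```

View pics/c4.png

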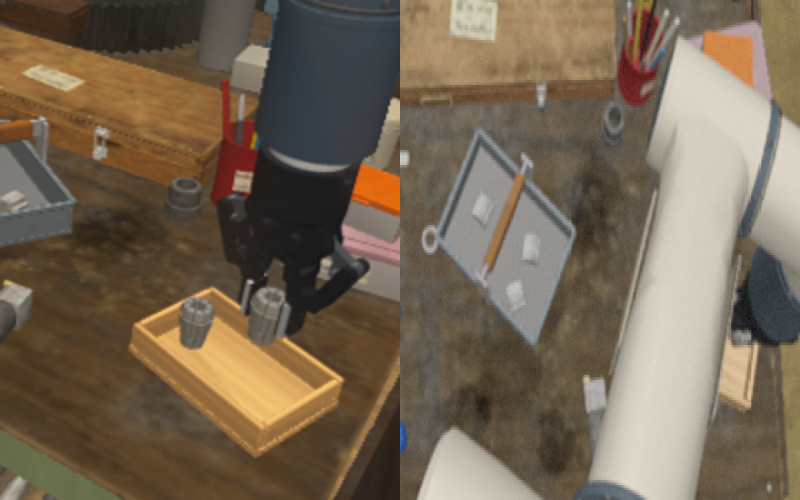

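The nut lies in the tote's ring half, and the collet hangs upright over the free part of the tray. I'll set it down.

>>> send_rows --pt "0 0 0 0 0 -0.03 0.9" --pt "0 0 0 0 0 -0.05 0.9" --pt "0 0 0 0 0 -0.063 0.9" --pt "0 0 0 0 0 -0.069 0.9" --pt "0 0 0 0 0 -0.069 0.9" --pt "0 0 0 0 0 -0.069 0.9"

```text
t: 9.55
tcp_pos: [0.4658, -0.4073, 0.0263]
tool_rot: [3.141, -0.002, -0.276]
contact_force: [-0.8, 0.1, -1.7]
opening: 0.0298
grip_force: 60.0
```

>>> send_rows --pt "0 0 0 0 0 -0.002 0.9" --pt "0 0 0 0 0 -0.002 0.9" --pt "0 0 0 0 0 -0.002 0.42" --pt "0 0 0 0 0 -0.002 0.42" --pt "0 0 0 0 0 -0.002 0.42" --pt "0 0 0 0 0 0.04 0.42" --pt "0 0 0 0 0 0.09 0.42" --pt "0 0 0 0 0 0.14 0.3" --pt "0 0 0 -0.01 0.05 0.15 0.3" --pt "0 0 0 0.01 0.11 0.15 0.3"

```text
t: 10.8
tcp_pos: [0.4746, -0.2976, 0.1771]
tool_rot: [3.141, -0.003, -0.28]
contact_force: [1.2, -0.3, -0.4]
opening: 0.0596
grip_force: 0.0
```

```bash
python3 - <<'E'
from h import *
a=shot("scene","s4.png")
im=shot("top","t4.png")
for f in("top0","t4"):
    hs=cv2.cvtColor(cv2.imread(f"pics/{f}.png"),cv2.COLOR_BGR2HSV)
    m=((hs[...,0]<20)&(hs[...,1]>110)&(hs[...,2]>90)).astype(np.uint8); m[:150]=0;m[225:]=0;m[:,:225]=0;m[:,300:]=0
    n,l,s,ce=cv2.connectedComponentsWithStats(m); i=1+np.argmax(s[1:,4]); ys,xs=np.where(l==i)
    W=np.array([ray("top",x,y,.097) for x,y in zip(xs,ys)])[:,:2]
    w,V=np.linalg.eigh(np.cov(W.T)); d=V[:,1]; t=(W-W.mean(0))@d
    print(f,len(xs),W.mean(0).round(4),"mid",(W.mean(0)+d*(t.max()+t.min())/2).round(4),"len",np.ptp(t).round(3),np.degrees(np.arctan2(d[1],d[0])).round(1)%180)
cv2.imwrite("pics/c5.png",np.hstack([cv2.resize(a[120:370,300:500,::-1],(400,500)),cv2.resize(im[100:300,190:470,::-1],(400,500))]))
E
```

```text
top0 227 [ 0.5876 -0.0111] mid [ 0.5875 -0.011 ] len 0.109 146.1
t4 240 [ 0.588  -0.0111] mid [ 0.5876 -0.0109] len 0.109 146.3
```

View pics/c5.png

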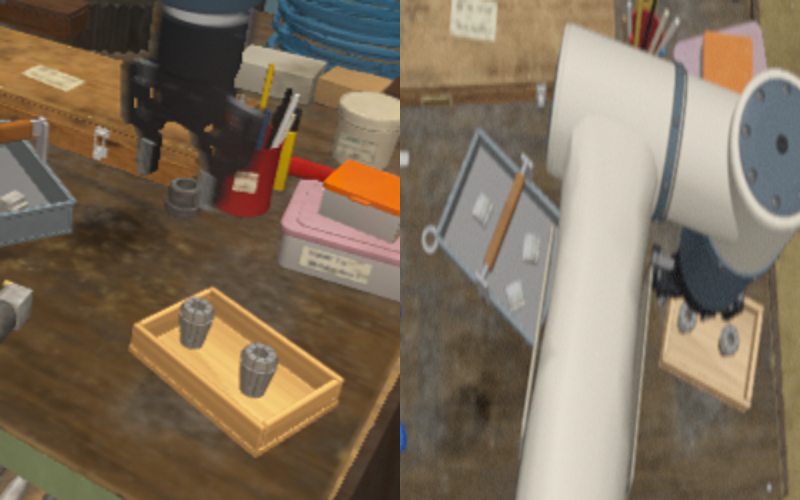

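The collet stands upright in the tray (left panel 258,368). Now the handle: mid (0.588, -0.011), bar direction 146°.

>>> send_rows --pt "0 0 -5 0.023 0.057 0 0.3" --pt "0 0 -10 0.046 0.114 0 0.3" --pt "0 0 -15 0.069 0.171 0 0.3" --pt "0 0 -18 0.092 0.228 0 0.3" --pt "0 0 -18 0.113 0.286 0 0.3" --pt "0 0 -18 0.113 0.286 0 0.3" --pt "0 0 -18 0.113 0.286 -0.05 0.3" --pt "0 0 -18 0.113 0.286 -0.107 0.3" --pt "0 0 -18 0.113 0.286 -0.107 0.3"

```text
t: 12.02
tcp_pos: [0.5842, -0.013, 0.0642]
tool_rot: [3.135, 0.008, -0.592]
contact_force: [0.3, 0.6, 1.3]
opening: 0.0596
grip_force: 0.0
```

>>> send_rows --pt "0 0 0 0 0 0 0.95" --pt "0 0 0 0 0 0 0.95" --pt "0 0 0 0 0 0 0.95" --pt "0 0 0 0 0 0 0.95" --pt "0 0 0 0 0 0 0.95"

```text
t: 12.65
tcp_pos: [0.5899, -0.0114, 0.0711]
tool_rot: [-3.138, -0.004, -0.59]
contact_force: [-0.4, 0.9, 6.6]
opening: 0.0151
grip_force: 59.6
```

>>> send_rows --pt "0 0 0 0 0 0.01 0.95" --pt "0 0 0 0 0 0.025 0.95" --pt "0 0 0 0 0 0.045 0.95" --pt "0 0 0 -0.005 0 0.065 0.95" --pt "0 0 0 -0.015 0 0.085 0.95" --pt "0 0 0 -0.025 0 0.105 0.95" --pt "0 0 0 -0.035 0 0.125 0.95" --pt "0 0 0 -0.045 0 0.135 0.95" --pt "0 0 0 -0.05 0 0.14 0.95" --pt "0 0 0 -0.05 0 0.14 0.95"

```text
t: 13.9
tcp_pos: [0.5376, -0.0116, 0.2082]
tool_rot: [3.142, 0.0, -0.591]
contact_force: [-0.1, -0.2, -6.1]
opening: 0.0153
grip_force: 58.7
```

>>> send_rows --pt "-2 0 0 0 0 0 0.95" --pt "-4 0 0 0 0 0 0.95" --pt "-6 0 0 0 0 0 0.95" --pt "-8 0 0 0 0 0 0.95" --pt "-10 0 0 0 0 0 0.95" --pt "-12 0 0 0 0 0 0.95" --pt "-14 0 0 0 0 0 0.95" --pt "-16 0 0 0 0 0 0.95" --pt "-18 0 0 0 0 0 0.95" --pt "-20 0 0 0 0 0 0.95"

```text
t: 15.15
tcp_pos: [0.538, -0.0116, 0.2083]
tool_rot: [2.846, -0.193, -0.562]
contact_force: [0.3, -0.5, -6.4]
opening: 0.0148
grip_force: 58.9
```

>>> send_rows --pt "-2 0 0 0 0 0 0.95" --pt "-4 0 0 0 0 0 0.95" --pt "-6 0 0 0 0 0 0.95" --pt "-8 0 0 0 0 0 0.95" --pt "-10 0 0 0 0 0 0.95" --pt "-12 0 0 0 0 0 0.95" --pt "-14 0 0 0 0 0 0.95" --pt "-16 0 0 0 0 0 0.95" --pt "-18 0 0 0 0 0 0.95" --pt "-18 0 0 0 0 0 0.95"

```text
t: 16.4
tcp_pos: [0.5378, -0.0114, 0.2077]
tool_rot: [2.564, -0.35, -0.485]
contact_force: [-0.8, 0.7, -6.6]
opening: 0.0151
grip_force: 59.1
```

```bash
python3 - <<'E'
from h import *
a=shot("scene","s5.png"); im=shot("top","t5.png")
cv2.imwrite("pics/c6.png",np.hstack([cv2.resize(a[80:280,180:380,::-1],(400,400),interpolation=cv2.INTER_CUBIC),cv2.resize(im[100:300,150:350,::-1],(400,400),interpolation=cv2.INTER_CUBIC)]))
s=observe(); print(s['joints'].round(2),s['qd'].round(3))
E
```

```text
[ 0.61  0.35 -0.2   0.53 -1.46  0.19] [-0.005 -0.007  0.005 -0.    -0.002 -0.003]
```

View pics/c6.png

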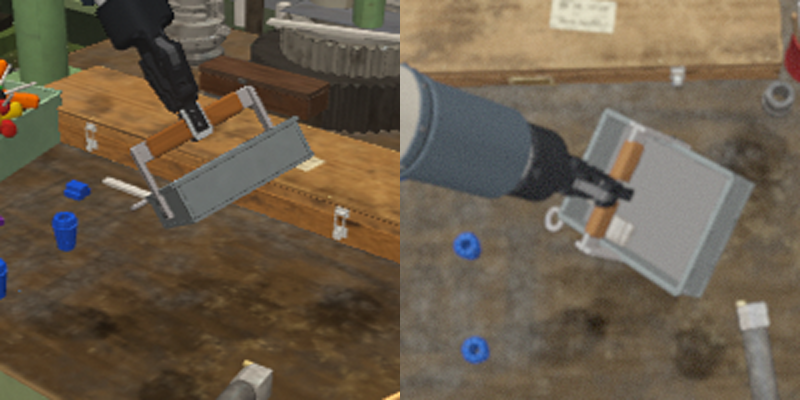

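```bash
cat >> h.py <<'E'
def nuts(f):
    im=shot("top",f); s=observe(); T=cv2.Rodrigues(np.array([np.radians(float(TILT)),0,0]))[0] if 0 else None
    from scipy.spatial.transform import Rotation as Ro
    R=Ro.from_euler('xyz',s['tool_rot']).as_matrix()
    yaw=np.radians(-33.8); Rt0=Ro.from_euler('z',yaw).as_matrix(); G=Ro.from_euler('xyz',[3.1416,0,-.591]).as_matrix()
    Rt=R@G.T@Rt0; o=s['tcp_pos']-Rt@np.array([0,0,.071])
    K,Rc,t=cam("top"); c=-Rc.T@t
    def px(u,v,z):
        d=Rt.T@(Rc.T@np.linalg.solve(K,[u,v,1])); q=Rt.T@(c-o); return q+d*(z-q[2])/d[2]
    return im,px,Rt,o
E
python3 - <<'E'
from h import *
im,px,Rt,o=nuts("t6.png")
print(np.degrees(np.arccos(Rt[2,2])),Rt[2],o)
print("nut",px(261,216,.015),"ring",px(150+155/2,100+218/2,.045))
for p in [(-70,105,45),(70,105,45),(70,-105,45),(-70,-105,45)]:
    print(p,(proj("top",o+Rt@(np.array(p)/1e3))).round(0), "crop",((proj("top",o+Rt@(np.array(p)/1e3))-[150,100])*2).round())
a=cv2.imread("pics/t5.png").astype(int); d=np.abs(a-im[:,:,::-1]).sum(2)[190:235,240:285]; print(d.mean(),d.max())
E
```

```text
37.97054723823307 [ 0.34255199 -0.5110758   0.78832713] [ 0.53806127 -0.05528515  0.15245611]
nut [-0.05355481  0.02568085  0.015     ] ring [-0.07710441  0.1071502   0.045     ]
(-70, 105, 45) [229. 207.] crop [158. 213.]
(70, 105, 45) [253. 154.] crop [205. 108.]
(70, -105, 45) [316. 187.] crop [332. 173.]
(-70, -105, 45) [288. 246.] crop [276. 291.]
7.915061728395062 57
```

The tote is held at 38° with the near half empty. The one visible nut sits at (-54, +26) mm in the tote frame, about 76 mm from the corner, which fits the last of three in a row. The other two are hidden by the gripper, so I'll tilt briefly further towards -x to make sure nothing sticks along the +y wall.

>>> send_rows --pt "-1 -1.4 0.9 0 0 0 0.95" --pt "-2 -2.8 1.8 0 0 0 0.95" --pt "-3 -4.2 2.7 0 0 0 0.95" --pt "-4 -5.6 3.5 0 0 0 0.95" --pt "-4 -5.6 3.5 0 0 0 0.95" --pt "-4 -5.6 3.5 0 0 0 0.95" --pt "-3 -4.2 2.7 0 0 0 0.95" --pt "-2 -2.8 1.8 0 0 0 0.95" --pt "-1 -1.4 0.9 0 0 0 0.95" --pt "-1 -1.4 0.9 0 0 0 0.95"

```text
t: 17.8
tcp_pos: [0.5385, -0.0117, 0.2084]
tool_rot: [2.562, -0.38, -0.471]
contact_force: [0.3, 0.5, -7.3]
opening: 0.0151
grip_force: 59.1
```

>>> send_rows --pt "0 0 0 0 0 0 0.95" --pt "0 0 0 0 0 0 0.95" --pt "0 0 0 0 0 0 0.95" --pt "0 0 0 0 0 0 0.95"

```text
t: 18.3
tcp_pos: [0.5378, -0.0116, 0.2083]
tool_rot: [2.561, -0.38, -0.469]
contact_force: [-0.3, 0.2, -6.6]
opening: 0.0151
grip_force: 59.1
```

```bash
python3 - <<'E'
from h import *
im,px,Rt,o=nuts("t7.png")
print(np.degrees(np.arccos(Rt[2,2])),Rt[2],o, "corner z",(o+Rt@[-.066,.101,.006])[2])
s=observe(); print(s['t'],abs(s['qd']).max(),s['contact_force'])
cv2.imwrite("pics/c7.png",cv2.resize(im[140:260,210:330,::-1],(600,600),interpolation=cv2.INTER_CUBIC))
E
```

```text
39.03049598045045 [ 0.37024074 -0.5093983   0.77681089] [ 0.53993225 -0.05625782  0.15318661] corner z 0.08196235979257847
18.35 0.0027924021272283128 [-1.08030104  0.61823299 -5.848564  ]
```

View pics/c7.png

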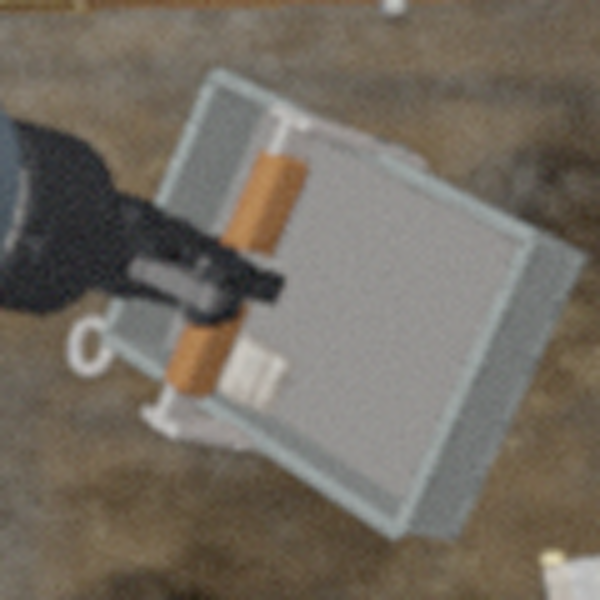

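The visible nut (crop 252,375) is unchanged, about 77 mm from the corner. That fits three nuts queued along the -x wall, and the rest of the tote is empty. The tote is steady at 39°, with its corner 82 mm up. Handing in.

```bash
python3 -c "
from h import *
print(finish_job())"
```

```text
the job is handed in; nothing more can be done
None
```

I handed the job in with the stray nut in the tote, the stray collet in the tray, and the tote held still about 14 cm up, tipped 39° towards the ring corner. I saw only one nut in the tipped tote, about 77 mm from the corner (limit 95 mm); the gripper hid the other two, and I take them to be in the corner because every part of the tote I could see was empty.

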